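Click the rinse vessel into the autosampler's rinse station

ROBOT

A 6-joint arm with a two-finger parallel gripper is mounted at the origin on the work surface. World frame = base frame: x ahead of the robot, y to its left, z up, the work surface at z = 0. Lengths are in m, angles in rad, forces in N, time in s.
With the tool pointing down it reaches from about 0.375 to 0.975 m from the base axis. Payload 3.8 kg.
Tool frame: the origin (TCP) lies at the very end of the fingers, on their centre line; the grasp point (between the pads) lies 19 mm behind it; z points along the fingers, x is the direction in which the jaws open and shut, and the axes are right-handed (so a half turn about z gives the same grasp; the last joint's range is limited). The gripper opens to 88 mm and grips with 3 to 60 N. Pads are 18 mm wide; open, the fingers measure 123 mm over their backs; the gripper's body (75 mm by 187 mm) begins 45 mm behind the grasp point.
Start: joints at [1.083, 0.264, 1.604, -0, 1.274, -0.037], TCP at [0.294, 0.608, 0.239] pointing down, gripper open.
Joint ranges: [-2.63, 2.63], [-0.94, 2.18], [0.31, 2.57], [-1.31, 4.45], [0, 2.66], [-2.55, 2.55]. Speed limits (rad/s): [2.57, 2.57, 3.14, 3.14, 3.14, 3.14].

INTERFACE

Orientations are given as [roll, pitch, yaw] about the fixed x, y, z axes, in that order (R = Rz(yaw) Ry(pitch) Rx(roll)).
In Python, from workcell import robot gives the robot as it stands.
- The arm moves only by the tool play_rows, never from a script. Its argument "increments" is a list of rows, each a list of 5 numbers: the gripper command: -1 is shut, 1 is fully open, values between are in proportion, then the shift along the world's x, y, z in mm, then the turn about the world's z in rad. In form: [[gripper, dx, dy, dz, roll], ...]. A call has 1 to 10 rows; each row is the pose to reach, as a shift and turn from the pose measured when the call began; what a row does not reach only later rows make up. A row lasts 1/8 s, in which the tool goes at most 62.5 mm and 10.7 degrees, less where a joint would pass 70% of its speed; a pose out of reach is approached as far as the arm can. A call with a gripper value outside its range is refused whole. The fingers move at their own pace and stop on an object; "force" is the grip in N (left out, the last holds). Time passes only in rows, so rows that repeat a pose let the fingers close. It gives the time, the measured TCP pose, the force and the opening at its end, in the units of the state.
- robot.read_state(): the state, without advancing time (a new reading comes with each control period).
- robot.read_camera(name): name is "side" or "top" or "wrist"; returns a dict with "img" (400x640x3 uint8, red, green, blue), "K" (3x3 intrinsics, pixels), "R" (3x3) and "t" (3): a world point X has camera coordinates R X + t; the wrist camera has in their place "mount" (4x4, takes a point from camera to tool coordinates, whose origin is the TCP and whose axes are the tool frame's). Camera axes: x right, y down, z forward; pixel columns grow to the right and rows downward; lengths in m; the calibration is good to about 2 mm. A picture is of the moment at which its call begins: read the wrist's pose just before it. There is no depth.
- robot.finish_job(): hands the job in, once; it reports no verdict.
Trained networks look in a picture, given as the dict that the camera call returned (one of the last four; its "shot" number tells which), for a name from the list of things; names that differ only in an ending like _2 or _b are one class to them, and where a whole thing is asked for, a point or a joint stands for the part that bears it (a point fixed in the world has none). Each returns a list of dicts, best first, with "score" (0 to 1); they miss things now and then, are a little off and sometimes report something else, mostly with a low value. They report only what shows in the picture. A call takes as long as a camera call. They do not tell look-alikes from the thing itself.
- robot.find_in(picture, target): "bbox" ([left, top, right, bottom] in pixels, round what is visible of it).
The state is a dict: "t": time; "q": joint angles; "joint_velocities": joint speeds; "effort": joint torques, N m; "tcp_pos": TCP position; "tcp_rot": TCP orientation; "force": force on the tool from outside, world axes, zero at the start; "ft_torque": the same for the moment, N m; "opening": finger opening in m.
Only numpy, scipy, OpenCV 4.12 (cv2) and the standard library are available. Lean on these libraries where they do the work, as an engineer would, in place of code of your own. Each camera call takes 0.05 s, during which the arm holds its last target. There are 200 camera calls.

TASK

Take the blue-capped vessel from the bench and press it down steadily into the bore of the grey, white-topped rinse station, past the sprung ball in its side, until it clicks and stands upright fully home; then let go. Do not drop or slam it in, and leave the yellow-capped and red-capped vessels standing where they are.

Things in the scene. Friction and masses are not known exactly. Their poses are not given: they have to be found in the camera images.
- blue_mid (a point): Centre (on the axis, 70 mm above the foot) of the blue-capped vessel: rigid closed white bottle, upright, 40 mm across, 140 tall, 70 to 140 g; the cap is its top 28 mm. Foot coned: 30 mm across below, full width 9 mm up; a groove 4 mm deep runs round it 25 mm above the foot. z is up its axis; its turn does not matter. Grip across it, at or above this point: the lowest 42 mm enters the bore.
- station_mouth (a point): Centre of the bore mouth atop a fixed grey white-topped block 130x120 mm, 50 tall; z up. Bore 44 mm across, 42 deep, mouth flared 7. A sprung 18 mm steel ball juts 8 mm from its -x wall, centre 18 below the mouth. A vessel meets it about 25 mm short of home and may topple if freed there; 3 to 10 N down gets past, then the ball snaps in the groove. Home: vessel centre 28 above here, up to 2 off axis.
- yellow_mid (a point): Centre of the yellow-capped vessel, the same shape and size as the blue one, standing on the bench; to be left alone.
- red_mid (a point): Centre of the red-capped vessel, the same shape and size as the blue one, standing on the bench; to be left alone.
There are look-alikes about, which are no part of the job. What is shaped like the part that bears blue_mid but green, pink or turquoise is not meant.

How it is judged:
At the end, for the whole second after the job is handed in: The blue-capped vessel is released in the bore, its centre under 33 mm above the mouth (within 5 mm of home), within 12 mm of the bore axis and 10 degrees of upright; the yellow- and red-capped vessels stand upright (10 degrees) within 30 mm of their starts (z of blue_mid in the frame of station_mouth below 0.033 m and horizontal distance between blue_mid and station_mouth below 0.012 m and angle between each of blue_mid, yellow_mid, red_mid's own z axis and vertical below 0.175 rad and distance of each of yellow_mid, red_mid from where it was at the start of the episode below 0.03 m); the robot touches nothing.
It fails at once if the blue-capped vessel is dropped or slammed in (faster than 0.4 m/s in the upper bore, before the ball) (linear speed of blue above 0.4 m/s and horizontal distance between blue_mid and station_mouth below 0.02 m and z of blue_mid in the frame of station_mouth between 0.044 and 0.065 m).
It fails at once if the yellow-capped or red-capped vessel is knocked over or carried off (distance of any of yellow_mid, red_mid from where it was at the start of the episode above 0.05 m).
It also fails if it takes over 45 s, if anything falls off the work surface, if the arm or the gripper's body presses on something with over 40 N, if the wrist force passes 120 N, or if a joint passes its speed limit or range.

## Working session

There is one attempt and no reset: what is moved stays moved. The work goes in short steps, Python scripts to look and compute and a tool call to move; the robot and the scene stay as the last step left them, time stands still between calls to the robot, and variables do not carry over. Pictures are saved under pics/ and viewed, about 8 in all and at most 12, crops included, and the job is handed in when it is done.

Besides the shell and the picture viewer there is one more tool, called after "Emit:" as a command line: name --pt "numbers of a row" for each row, then --argument value for the rest. play_rows: Moves the arm, as the interface text tells. Its arguments: {"type":"object","properties":{"increments":{"type":"array","items":{"type":"array","items":{"type":"number"}}},"force":{"type":"number"}},"required":["increments"]}

```bash
mkdir -p pics; cat > h.py <<'E'
from workcell import robot
import cv2, numpy as np
def save(p,n): cv2.imwrite('pics/'+n+'.png',p['img'][:,:,::-1])
def ray(p,u,v):
    d=np.linalg.inv(p['K'])@[u,v,1.]; return -p['R'].T@p['t'], p['R'].T@d
def atz(p,u,v,z):
    c,d=ray(p,u,v); return c+d*(z-c[2])/d[2]
def proj(p,X):
    x=p['K']@(p['R']@np.array(X)+p['t']); return x[:2]/x[2]
def wrist():
    from scipy.spatial.transform import Rotation as Ro
    s=robot.read_state(); p=robot.read_camera('wrist')
    T=np.eye(4); T[:3,:3]=Ro.from_euler('xyz',s['tcp_rot']).as_matrix(); T[:3,3]=s['tcp_pos']
    M=np.linalg.inv(T@p['mount']); p['R']=M[:3,:3]; p['t']=M[:3,3]; return p
E
python3 - <<'E'
from h import *
a=robot.read_camera('top');b=robot.read_camera('side')
save(a,'top');save(b,'side')
print(robot.read_state())
for n,p in(('top',a),('side',b)):
    print(n,p['K'],-p['R'].T@p['t'],p['R'])
    for t in('blue_mid','station_mouth'):
        try: print(n,t,[(d['bbox'],round(d['score'],2)) for d in robot.find_in(p,t)])
        except Exception as e: print(e)
E
```

```text
{'t': 0.1, 'q': array([ 1.08313756e+00,  2.64647630e-01,  1.60523541e+00,  2.31899107e-05,
        1.27369535e+00, -3.68779129e-02]), 'joint_velocities': array([-0.0002192 , -0.00153822, -0.00223153, -0.00010859, -0.00226048,
       -0.00032515]), 'effort': array([-1.18465678e-04, -5.03621364e+01, -3.58072150e+01,  7.30621512e-02,
        2.34946143e-02, -5.87393242e-05]), 'tcp_pos': array([0.29375737, 0.60701507, 0.23753394]), 'tcp_rot': array([-3.14149729e+00,  1.98357106e-03,  1.12000875e+00]), 'force': array([-0.13221445, -0.54920093, -0.0241595 ]), 'ft_torque': array([0.03149738, 0.01491544, 0.00632259]), 'opening': 0.08788018213289463}
top [[389.37108006   0.         321.87306456]
 [  0.         389.37108006 196.51576842]
 [  0.           0.           1.        ]] [0.39336063 0.05423203 0.93727541] [[-0.13674606 -0.99060322  0.00240248]
 [-0.97046553  0.13347883 -0.2009479 ]
 [ 0.19873896 -0.02981036 -0.97959898]]
top blue_mid [([231.2, 125.8, 254.2, 153.9], 0.92), ([281.6, 114.7, 300.7, 146.9], 0.71), ([266.5, 180.8, 291.5, 212.2], 0.67), ([266.3, 150.1, 289.9, 183.1], 0.66)]
top station_mouth [([366.3, 186.3, 433.0, 261.4], 0.88)]
side [[487.82330598   0.         323.72844632]
 [  0.         487.82330598 205.50865657]
 [  0.           0.           1.        ]] [0.45689398 0.75470541 0.96266445] [[-0.98231296 -0.1871993   0.00420448]
 [-0.14690807  0.75657683 -0.63718877]
 [ 0.11610028 -0.62653645 -0.77069631]]
side blue_mid [([311.7, 211.4, 331.1, 262.0], 0.92), ([280.2, 208.8, 299.3, 257.4], 0.7), ([250.7, 187.9, 273.4, 233.2], 0.59)]
side station_mouth [([336.3, 141.1, 404.7, 199.0], 0.57)]
```

View pics/top.png

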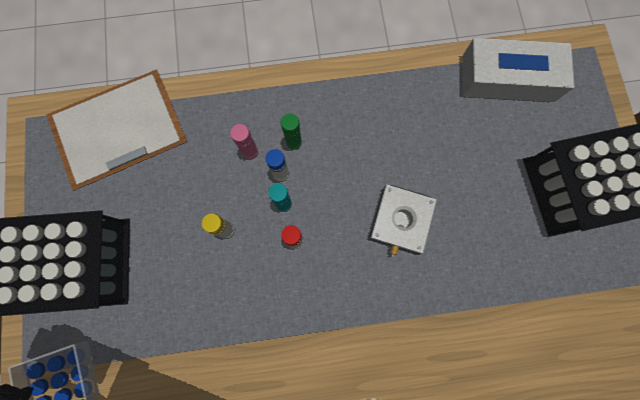

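View pics/side.png

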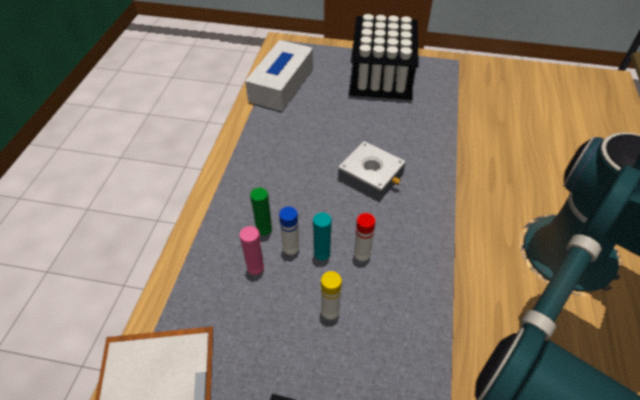

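Top view: blue cap at (276,157), between turquoise (279,190) and green (290,121), with pink at (241,132). The bore is at (403,218). In the side view, blue is at (289,215–257).

```bash
cat >> h.py <<'E'
from scipy.optimize import least_squares
def bb(p,xy,z0,z1,r=.02):
    a=np.linspace(0,2*np.pi,40)
    q=np.array([proj(p,[xy[0]+r*np.cos(t),xy[1]+r*np.sin(t),z]) for t in a for z in(z0,z1)])
    return np.r_[q.min(0),q.max(0)]
HUE={'blue':(105,125),'yellow':(22,32),'red':(0,6),'green':(55,75),'turq':(82,97),'pink':(160,178)}
def capbox(p,c,roi):
    h=cv2.cvtColor(p['img'],cv2.COLOR_RGB2HSV); lo,hi=HUE[c]
    m=cv2.inRange(h,(lo,90,50),(hi,255,255)); k=np.zeros_like(m); k[roi[1]:roi[3],roi[0]:roi[2]]=1
    n,l,s,_=cv2.connectedComponentsWithStats(m*k)
    b=s[1:][np.argmax(s[1:,4])]; return np.array([b[0],b[1],b[0]+b[2],b[1]+b[3]],float)-.5*np.array([1,1,1,1])
def fit(obs,x0,z0,z1,r=.02):
    f=lambda x:np.concatenate([bb(p,x,z0,z1,r)-b for p,b in obs])
    s=least_squares(f,x0); return s.x,np.round(s.fun,1)
E
python3 - <<'E'
from h import *
a=robot.read_camera('top');b=robot.read_camera('side')
for c in HUE:
    oa=capbox(a,c,(195,105,310,255)); ob=capbox(b,c,(235,180,380,325))
    z0=.112 if c in('blue','yellow','red') else 0
    ca=(oa[:2]+oa[2:])/2
    x0=atz(a,*ca,.12)[:2]
    for o in([(a,oa)],[(b,ob)],[(a,oa),(b,ob)]): print(c,*[np.round(v,4) for v in fit(o,x0,z0,.14)])
print('bore',atz(a,403,218,.05),atz(b,373,163.5,.05))
for n,p,roi in(('t',a,(360,175,445,265)),('s',b,(330,135,410,202))):
    g=p['img'][roi[1]:roi[3],roi[0]:roi[2],::-1]; save({'img':cv2.resize(g,None,fx=4,fy=4)[:,:,::-1]},'st_'+n)
i=np.hstack([cv2.resize(cv2.imread('pics/st_t.png'),(340,360)),cv2.resize(cv2.imread('pics/st_s.png'),(430,360))]);cv2.imwrite('pics/st.png',i)
E
```

```text
blue [0.6526 0.1187] [ 0.5  0.3 -0.5 -0.2]
blue [0.6539 0.1185] [ 0.  -0.7 -0.   0.6]
blue [0.6532 0.1187] [ 0.5 -0.  -0.6 -0.5  0.3 -0.6  0.2  0.7]
yellow [0.5315 0.2631] [ 1.1  0.6 -1.2 -0.6]
yellow [0.5322 0.2708] [ 0.7  2.  -0.7 -1.9]
yellow [0.5321 0.2667] [-0.6  0.6 -2.8 -0.7  1.2  0.2 -0.3 -3.7]
red [0.4853 0.1042] [ 0.4  0.2 -0.4 -0.2]
red [0.4846 0.111 ] [ 0.3  2.2 -0.3 -2.1]
red [0.485  0.1067] [-0.8  0.5 -1.6  0.1  0.4  0.7 -0.2 -3.8]
green [0.7492 0.0768] [-1.2 -7.8  1.4  8.8]
green [0.7321 0.0761] [-0.4 -0.9  0.4  0.8]
green [0.7404 0.0758] [-0.2 -4.2  2.2 12.1 -3.9 -1.5 -2.8  0.2]
turq [0.5797 0.1225] [-0.5 -0.8  0.6  0.9]
turq [0.5781 0.1201] [ 0.2 -1.  -0.2  1. ]
turq [0.5788 0.1215] [ 0.  -0.4  1.   1.2 -0.3 -0.5 -0.6  1.4]
pink [0.7221 0.1892] [-0.3 -0.8  0.4  0.9]
pink [0.7229 0.1869] [-0.1 -1.   0.1  1. ]
pink [0.7224 0.1882] [ 0.1 -1.   0.8  0.7 -0.1 -0.5  0.2  1.5]
bore [ 0.49793216 -0.1508257   0.05      ] [ 0.49457265 -0.15183025  0.05      ]
```

View pics/st.png

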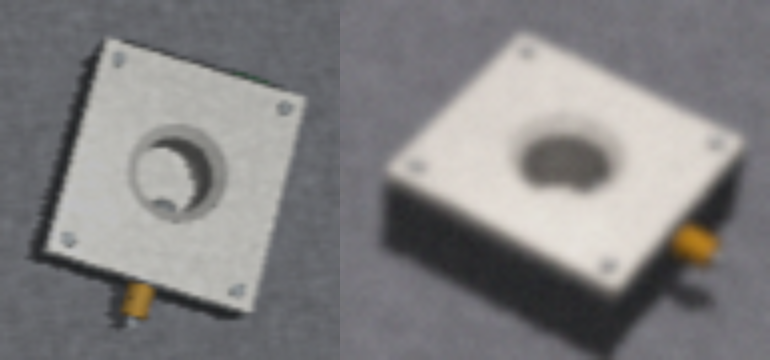

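Emit:
play_rows --pt "1 40 -54 5 0.07" --pt "1 80 -108 5 0.14" --pt "1 120 -163 5 0.21" --pt "1 160 -217 5 0.28" --pt "1 200 -271 5 0.35" --pt "1 240 -326 5 0.42" --pt "1 280 -380 5 0.5" --pt "1 320 -434 5 0.57" --pt "1 359 -488 5 0.625" --pt "1 359 -488 5 0.625" --force 25

```text
t: 1.65
tcp_pos: [0.6544, 0.1169, 0.2436]
tcp_rot: [3.141, 0.001, 1.744]
force: [0.5, 0.5, 0.7]
opening: 0.0878
```

```bash
python3 - <<'E'
from h import *
p=wrist(); s=robot.read_state(); print(s['t'],s['tcp_pos'],s['tcp_rot'])
save(p,'w1'); print(proj(p,[.6532,.1187,.14]),proj(p,[.4965,-.153,.05]))
try:
    o=capbox(p,'blue',(0,0,640,400)); print(o, fit([(p,o)],[.65,.119],.112,.14))
except Exception as e: print(e)
E
```

```text
1.7 [0.65700388 0.112756   0.24340603] [3.13935433 0.00429121 1.74134502]
[322.88499286 195.11041961] [ 85.90770846 -19.44113407]
[302.5 165.5 347.5 214.5] (array([0.6511119 , 0.12028229]), array([ 0.6,  0.6, -0.6, -0.6]))
```

View pics/w1.png

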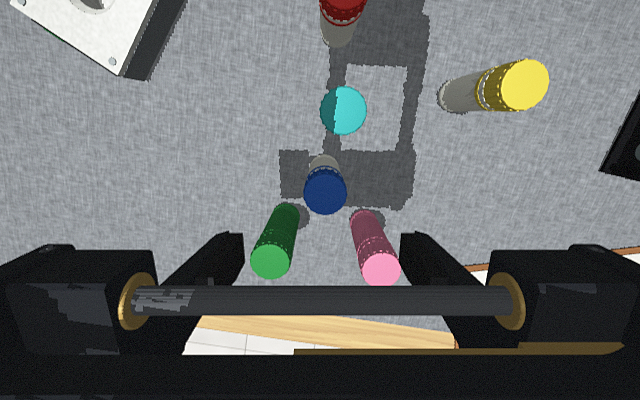

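The wrist view shows the blue cap at (325,190), with turquoise at (343,110), green at (271,260) and pink at (381,268). The arm was still settling, so I'll let it rest and re-measure.

Emit:
play_rows --pt "1 -4 6 -20 0" --pt "1 -4 6 -20 0" --pt "1 -4 6 -20 0"

```text
t: 2.08
tcp_pos: [0.6518, 0.1201, 0.2227]
tcp_rot: [3.141, 0.004, 1.743]
force: [0.5, -0.1, -0.3]
opening: 0.088
```

```bash
python3 - <<'E'
from h import *
p=wrist(); s=robot.read_state(); print(s['t'],s['tcp_pos'],s['tcp_rot'],s['joint_velocities'].round(3),s['force'])
o=capbox(p,'blue',(0,0,640,400)); print(o, fit([(p,o)],[.65,.119],.112,.14))
E
```

```text
2.125 [0.65227361 0.12008884 0.22336878] [3.13965272 0.00410535 1.7431418 ] [-0.003 -0.005 -0.015 -0.003  0.     0.   ] [-0.19135967  0.21371339  0.69422179]
[297.5 171.5 345.5 224.5] (array([0.65079006, 0.12037662]), array([ 0.2,  0.5, -0.2, -0.5]))
```

Emit:
play_rows --pt "1 -0.5 0 -40 0" --pt "1 -0.5 0 -80 0" --pt "1 -0.5 0 -115 0" --pt "1 -0.5 0 -137 0" --pt "1 -0.5 0 -137 0" --pt "-1 -0.5 0 -137 0" --pt "-1 -0.5 0 -137 0" --pt "-1 -0.5 0 -137 0" --pt "-1 -0.5 0 -137 0" --pt "-1 -0.5 0 -137 0" --force 30

```text
t: 3.38
tcp_pos: [0.6519, 0.1201, 0.0866]
tcp_rot: [3.139, 0.004, 1.743]
force: [0.0, 0.7, 0.3]
opening: 0.0401
```

Emit:
play_rows --pt "-1 0 0 40 0" --pt "-1 0 0 90 0" --pt "-1 0 0 140 0" --pt "-1 0 0 172 0" --pt "-1 -10 -50 172 0" --pt "-1 -25 -110 172 0" --pt "-1 -45 -170 172 0" --pt "-1 -60 -230 172 0" --pt "-1 -72 -272 172 0" --pt "-1 -72 -272 172 0"

```text
t: 4.62
tcp_pos: [0.5786, -0.1548, 0.2583]
tcp_rot: [3.14, 0.004, 1.739]
force: [-0.1, 0.1, -1.4]
opening: 0.0392
```

Emit:
play_rows --pt "-1 0 0 0 0" --pt "-1 0 0 0 0"

```text
t: 4.88
tcp_pos: [0.5788, -0.1539, 0.258]
tcp_rot: [3.141, 0.004, 1.74]
force: [-0.7, 0.5, -1.4]
opening: 0.0394
```

```bash
python3 - <<'E'
from h import *
p=wrist(); s=robot.read_state(); print(s['t'],s['tcp_pos'],s['tcp_rot'],s['opening'],s['force'])
save(p,'w2'); print(proj(p,[.4965,-.153,.05]))
b=robot.read_camera('side'); save(b,'s2')
E
```

```text
4.925 [ 0.57885248 -0.1537203   0.25805011] [3.14049447 0.00404297 1.74006368] 0.03926051888410966 [ 0.59322045 -0.46175428 -1.15438759]
[333.79304397 105.82078989]
```

View pics/w2.png

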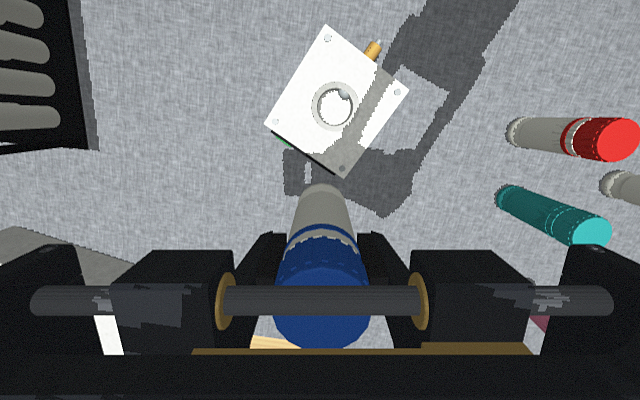

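The wrist view shows the bottle upright in the jaws. The mouth ring is centred near (335.5,105.3), and the ball is just up and right of that at (343,93).

```bash
python3 - <<'E'
from h import *
s=robot.read_state(); p=wrist()
print(s['tcp_pos'],atz(p,335.5,105.3,.05),atz(p,336,104.5,.05))
w=p['img'][60:150,290:380]; g=cv2.cvtColor(w,cv2.COLOR_RGB2GRAY)
save({'img':cv2.resize(w,None,fx=6,fy=6)},'w2c')
E
```

```text
[ 0.57890276 -0.15367673  0.2581206 ] [ 0.49574867 -0.15098714  0.05      ] [ 0.49476195 -0.15056798  0.05      ]
```

View pics/w2c.png

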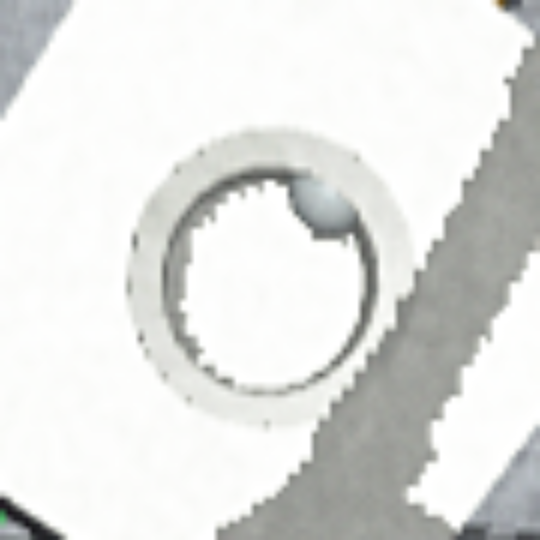

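Emit:
play_rows --pt "-1 -30 0.7 0 0" --pt "-1 -60 1.2 0 0" --pt "-1 -82 1.7 0 0" --pt "-1 -82 1.7 0 0" --pt "-1 -82 1.7 -35 0" --pt "-1 -82 1.7 -70 0" --pt "-1 -82 1.7 -95 0" --pt "-1 -82 1.7 -108 0" --pt "-1 -82 1.7 -108 0" --pt "-1 -82 1.7 -108 0"

```text
t: 6.28
tcp_pos: [0.4981, -0.1523, 0.1514]
tcp_rot: [3.138, 0.005, 1.74]
force: [0.2, -0.1, -1.0]
opening: 0.0391
```

```bash
python3 - <<'E'
from h import *
s=robot.read_state(); print(s['t'],s['tcp_pos'],s['force'],s['opening'])
a=robot.read_camera('top');b=robot.read_camera('side')
g=np.hstack([cv2.resize(a['img'][170:270,350:450],(400,400)),cv2.resize(b['img'][90:200,320:420],(400,400))]); save({'img':g},'ab')
E
```

```text
6.275 [ 0.49812032 -0.15231444  0.15138173] [ 0.16910189 -0.0589056  -1.00141419] 0.03910336073820496
```

View pics/ab.png

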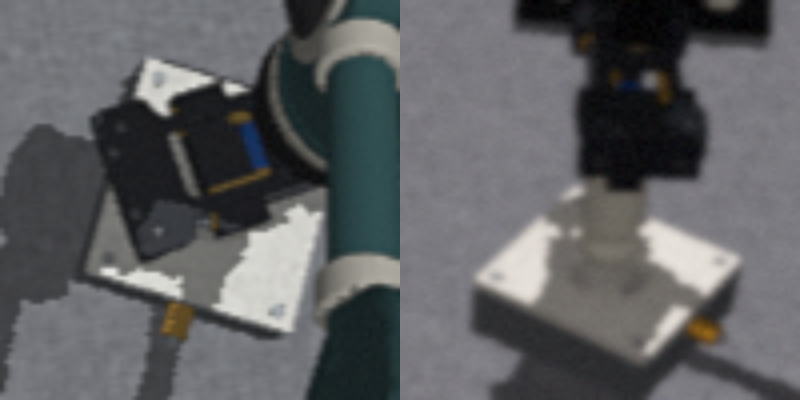

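The foot is over the mouth, at about (610,270) in the side crop. I'll enter slowly to just above the ball.

Emit:
play_rows --pt "-1 -1 0 -5 0" --pt "-1 -1 0 -10 0" --pt "-1 -1 0 -15 0" --pt "-1 -1 0 -20 0" --pt "-1 -1 0 -25 0" --pt "-1 -1 0 -27 0" --pt "-1 -1 0 -27 0" --force 45

```text
t: 7.25
tcp_pos: [0.4969, -0.1524, 0.1243]
tcp_rot: [3.138, 0.005, 1.74]
force: [-0.3, -0.3, -1.0]
opening: 0.0391
```

Emit:
play_rows --pt "-1 0 0 -3 0" --pt "-1 0 0 -6 0" --pt "-1 0 0 -9 0" --pt "-1 0 0 -12 0" --pt "-1 0 0 -14 0" --pt "-1 0 0 -14 0"

```text
t: 8.0
tcp_pos: [0.4979, -0.1528, 0.1116]
tcp_rot: [3.136, 0.007, 1.74]
force: [1.0, -0.4, 6.4]
opening: 0.039
```

Emit:
play_rows --pt "-1 0 0 -4 0" --pt "-1 0 0 -7 0" --pt "-1 0 0 -10 0" --pt "-1 0 0 -13 0" --pt "-1 0 0 -16 0" --pt "-1 0 0 -18 0" --pt "-1 0 0 -18 0"

```text
t: 8.88
tcp_pos: [0.4983, -0.1529, 0.0945]
tcp_rot: [3.136, 0.007, 1.74]
force: [-2.9, 1.4, 8.9]
opening: 0.0388
```

Emit:
play_rows --pt "-1 0 0 -2 0" --pt "-1 0 0 -3 0" --pt "-1 0 0 -3 0"

```text
t: 9.25
tcp_pos: [0.4986, -0.1529, 0.0944]
tcp_rot: [3.136, 0.006, 1.74]
force: [-8.8, 2.5, 23.6]
opening: 0.0385
```

Firm bottom at the predicted home height (force rises to 24 N with no further travel). I'll release the load, open, and rise straight up.

Emit:
play_rows --pt "-1 0 0 0 0" --pt "0 0 0 0 0" --pt "1 0 0 0 0" --pt "1 0 0 0 0" --pt "1 0 0 0 0" --pt "1 0 0 0 0" --pt "1 0 0 0 0"

```text
t: 10.12
tcp_pos: [0.4986, -0.1529, 0.0944]
tcp_rot: [3.136, 0.006, 1.74]
force: [0.9, 0.3, 0.2]
opening: 0.0883
```

Emit:
play_rows --pt "1 0 0 20 0" --pt "1 0 0 50 0" --pt "1 0 0 90 0" --pt "1 0 0 130 0" --pt "1 40 0 160 0" --pt "1 100 0 160 0" --pt "1 150 0 160 0" --pt "1 150 0 160 0" --pt "1 150 0 160 0"

```text
t: 11.25
tcp_pos: [0.6479, -0.1528, 0.2536]
tcp_rot: [3.138, 0.006, 1.74]
force: [-0.6, -0.7, 0.1]
opening: 0.088
```

```bash
python3 - <<'E'
from h import *
s=robot.read_state(); print(s['t'],s['tcp_pos'],s['force'],s['opening'])
a=robot.read_camera('top');b=robot.read_camera('side')
ob=capbox(b,'blue',(320,60,420,200)); f=lambda x:bb(b,x[:2],x[2]+.042,x[2]+.07)-ob
r=least_squares(f,[.497,-.152,.08]); print('side fit blue_mid',r.x,r.fun.round(1))
for c in('yellow','red'):
    o=capbox(b,c,(235,180,380,325)); print(c,fit([(b,o)],[.5,.2],.112,.14))
g=np.hstack([cv2.resize(a['img'][120:270,200:450],(500,300)),cv2.resize(b['img'][80:200,320:440],(300,300))]); save({'img':g},'end')
E
```

```text
11.25 [ 0.64794222 -0.15279927  0.25358745] [-0.64370527 -0.71796888  0.12866785] 0.08800756967378923
side fit blue_mid [ 0.499914   -0.16422984  0.06823935] [ 0.1 -0.1 -0.1  0.1]
yellow (array([0.53220265, 0.27079268]), array([ 0.7,  2. , -0.7, -1.9]))
red (array([0.48348463, 0.11082714]), array([ 0.8,  2.2, -0.7, -2.1]))
```

View pics/end.png

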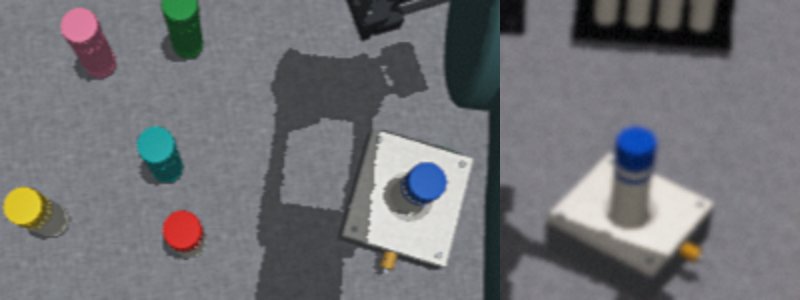

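```bash
python3 - <<'E'
from h import *
a=robot.read_camera('top');b=robot.read_camera('side')
o=[(a,capbox(a,'blue',(360,170,445,265))),(b,capbox(b,'blue',(320,60,420,200)))]
r=least_squares(lambda x:np.concatenate([bb(p,x[:2],x[2]+.042,x[2]+.07)-q for p,q in o]),[.497,-.152,.08]); print(r.x,r.fun.round(1))
if abs(r.x[2]-.078)<.006 and np.hypot(r.x[0]-.497,r.x[1]+.152)<.01: print('finish',robot.finish_job())
E
```

```text
[ 0.49886226 -0.15161386  0.07976326] [ 0.4  0.3 -0.4 -0.6  0.1 -0.2  0.2  0.2]
the job is handed in; nothing more can be done
finish None
```

I pressed the blue-capped vessel slowly into the station bore, past the ball, until it was fully home. I then let go, backed the arm off, and handed the job in at about 11 s. The hand-in gives no verdict.

- **Seating:** The vessel took about 6–9 N going over the ball. It stopped at the expected home height: force rose to about 24 N with no further travel.
- **Final position:** A fit from both fixed cameras put its centre at (0.499, −0.152, 0.080). That is about 30 mm above the mouth (the limit is 33 mm) and about 2–3 mm off the bore axis (the limit is 12 mm). It looks upright in the picture; I did not measure its tilt.
- **Other vessels:** The yellow and red ones had moved no more than about 1 mm in the side view, which is within measuring error.
- **One check disagreed:** A fit from the side camera alone put the vessel about 12 mm off in y and 10 mm low. One camera can't fix height well, and the two-camera fit and the stop height both contradict it.

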